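# Bolt the bamboo worker's knife case

## Task

Bolt the dark brown knife case shut: lift its bolt handle up out of the notch it rests in, slide the bolt fully home into the keeper, then let the handle down into the other notch and let go. Do not move the bolt of the pale case.

Things in the scene. Friction and masses are not known exactly. Their poses are not given: they have to be found in the camera images.
- dark_case: Dark brown wooden knife case, fixed, 140 (x) x 220 (y) x 70 mm high; origin: centre of its underside, z up. On top lies a steel barrel bolt, rod 14 mm, axis along case y at x 30, z 84 (all in mm, case frame). It slides with a few N towards +y = home, under the keeper at y 72-92; 70 mm travel, firm stops, stays where left. Staples over the rod reach z 96.
- dark_knob (a point): Centre of the brass knob on the dark case's bolt handle: a drum 20 mm across, flat ends 24 mm apart along case y, free below. It swings about the rod's axis at 60 mm radius: at rest x -24, z 109 (25 deg above level, towards -x), at the stop near upright x 30, z 144; falls back lightly if let go. Case-frame y: -55 to -45 at the start, 15 at the home stop.
- home_notch (a point): Centre of the home notch's top opening in the upright dark steel guard, 6 mm thick, that runs along the rod at case x 10, top z 100, axes as the case. Notch: y -4 to 22 (knob at y 1 to 15 fits), 15 mm deep; the open notch: y -62 to -36. Between them the guard blocks the 9 mm stem until the knob's centre is above z 133 (x above -5).
- pale_knob (a point): Centre of the same kind of knob on the pale yellow wooden case's bolt (same size and build, dark corners). To be left alone.

How it is judged:
By the outcome, as a careful person would: the job done as asked, in the order asked, and still so for the second after the job is handed in, with the robot touching nothing.
It also fails if it takes over 38 s, if anything falls off the work surface, if the arm or the gripper's body presses on something with over 40 N, if the wrist force passes 120 N, or if a joint passes its speed limit or range.

## Robot

A 7-joint arm with a two-finger parallel gripper is mounted at the origin on the work surface. World frame = base frame: x ahead of the robot, y to its left, z up, the work surface at z = 0. Lengths are in mm, angles in rad, forces in N, time in s.
With the tool pointing down it reaches from about 400 to 900 mm from the base axis. Payload 5.6 kg.
Tool frame: the origin (TCP) lies midway between the tips of the shut fingers; the grasp point (between the pads) lies 19 mm behind it; z points along the fingers, y is the line along which they close (so a half turn about z gives the same grasp; the last joint's range is limited). The gripper opens to 92 mm and grips with 3 to 60 N. Pads are 20 mm wide; open, the fingers measure 128 mm over their backs; the gripper's body (75 mm by 189 mm) begins 69 mm behind the grasp point.
Start: joints at [1.078, 0.468, -0.012, 1.603, 0.006, 1.071, -0.056], TCP at [282.572, -585.373, 214.592] pointing down, gripper open.
Joint ranges: [-2.53, 2.53], [-0.31, 2.02], [-1.57, 1.55], [0.28, 2.44], [-1.29, 4.43], [0.15, 1.84], [-2.92, 2.92]. Speed limits (rad/s): [2.57, 2.57, 3.14, 3.14, 3.14, 3.14, 3.14].

## Interface

Orientations are given as a rotation vector (axis times angle).
In Python, from cell import robot, grip, kin, viewer gives the robot as it stands. Calls block until the motion is done:
- robot.movep(position, orientation): joint-space move of the TCP to a pose.
- robot.servo_line(position, feed=150, rotation=None): straight line of the TCP; rotation=None keeps the orientation; feed is the mean speed in mm/s.
- robot.goto_joints(angles): joint-space move.
- grip(opening, newtons=None): opening from 0.0 (shut) to 1.0 (fully open); newtons is the grip in N (None keeps the last); returns when the fingers have stopped.
- robot.hold(seconds).
- kin.ik(position, orientation): joint angles nearest the present ones, or None.
- robot.observe(): the state.
- viewer.read_camera(name): name is "scene" or "side" or "wrist"; returns the picture (400x640x3 uint8, red, green, blue); there is no depth.
- viewer.camera_info(name): a dict with "camera_matrix" (3x3 intrinsics, pixels), "R" (3x3) and "t" (3): a world point X has camera coordinates R X + t. Camera axes: x right, y down, z forward; pixel columns grow to the right and rows downward; lengths in mm; the calibration is good to about 2 mm. A picture is of the moment at which its call begins: read the wrist's pose just before it. camera_info takes no time and is no camera call; for the wrist camera it gives the pose at the moment of the call.
A pose or a line that the arm cannot do raises robot.IKError and nothing moves.
- robot.job_done(): hands the job in; it is judged then, once.
Trained networks look in the newest picture that a camera, given by its name, has taken for a name from the list of things; names that differ only in an ending like _2 or _b are one class to them, and where a whole thing is asked for, a point or a joint stands for the part that bears it (a point fixed in the world has none). Each returns a list of dicts, best first, with "confidence" (0 to 1); they miss things now and then, are a little off and sometimes report something else, mostly with a low value. They report only what shows in the picture. A call takes as long as a camera call.
- viewer.silhouettes(name, camera): "mask" (400x640 bool, what is visible of it).
- viewer.pinpoint(name, camera): "at" ([x, y, z] in mm, in the coordinates of the camera as it stood for that picture, good to about 4 mm: a listed point, or the origin of a listed thing).
The state is a dict: "t": time; "joints": joint angles; "joint_velocities": joint speeds; "joint_torque": joint torques, N m; "tcp_pos": TCP position; "tcp_rot": TCP orientation; "contact_force": force on the tool from outside, world axes, zero at the start; "wrist_torque": the same for the moment, N m; "grip_width": opening from 0.0 (shut) to 1.0 (fully open); "grip_force": force on a finger pad.
Only numpy, scipy, OpenCV 4.12 (cv2) and the standard library are available. Lean on these libraries where they do the work, as an engineer would, in place of code of your own. Each camera call takes 0.05 s, during which the arm holds its last target. There are 200 camera calls.

## Working session

There is one attempt and no reset: what is moved stays moved. The work goes in short steps, each a Python script; the robot and the scene stay as the last script left them, time stands still between calls to the robot, and variables do not carry over. Pictures are saved under pics/ and viewed, at most 10 in all, crops included, and the job is handed in when it is done.

```bash
mkdir -p pics; ls; python3 - <<'E'
from cell import robot, grip, kin, viewer
import numpy as np, cv2
ims=[]
for c in ["scene","side"]:
    im=viewer.read_camera(c); ims.append(im)
    I=viewer.camera_info(c); R=np.array(I["R"]);t=np.array(I["t"]);K=np.array(I["camera_matrix"])
    for n in ["dark_case","dark_knob","home_notch","pale_knob"]:
        for d in viewer.pinpoint(n,c)[:2]:
            a=np.array(d["at"]); p=K@a
            print(c,n,round(d["confidence"],2),(R.T@(a-t)).round(1),(p[:2]/p[2]).round(0))
cv2.imwrite("pics/a.png",cv2.cvtColor(ims[0],cv2.COLOR_RGB2BGR))
cv2.imwrite("pics/b.png",cv2.cvtColor(ims[1],cv2.COLOR_RGB2BGR))
s=robot.observe();print(s["t"],s["tcp_rot"],s["contact_force"])
E
```

```text
pics
scene dark_case 0.77 [ 613.2 -217.6   -3.6] [237. 226.]
scene dark_knob 0.58 [ 591.7 -272.6  109.6] [213. 179.]
scene home_notch 0.58 [ 626.7 -209.6   96.7] [229. 203.]
scene pale_knob 0.66 [557.4 129.  107.9] [395. 227.]
side dark_case 0.65 [ 610.2 -215.5   -5.5] [403. 258.]
side dark_knob 0.78 [ 589.9 -265.7  105.1] [429. 224.]
side dark_knob 0.48 [559.6 132.  106.2] [253. 160.]
side home_notch 0.62 [ 630.  -210.    96.9] [412. 206.]
side pale_knob 0.65 [560.4 131.6 109.8] [253. 158.]
0.5 [-3.06241731e+00 -7.00466865e-01  9.14521748e-05] [-0.32056574  0.53761413 -0.29529642]
```

View pics/a.png

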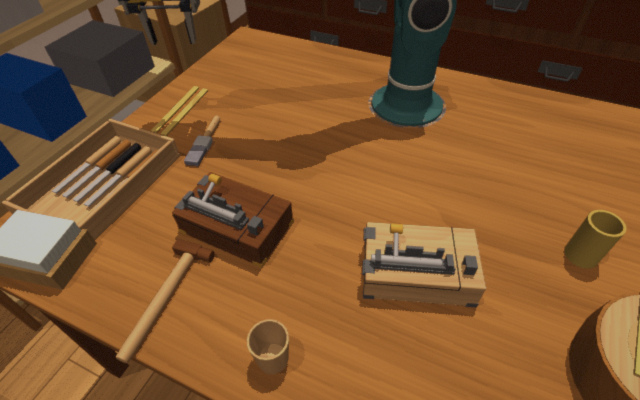

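View pics/b.png

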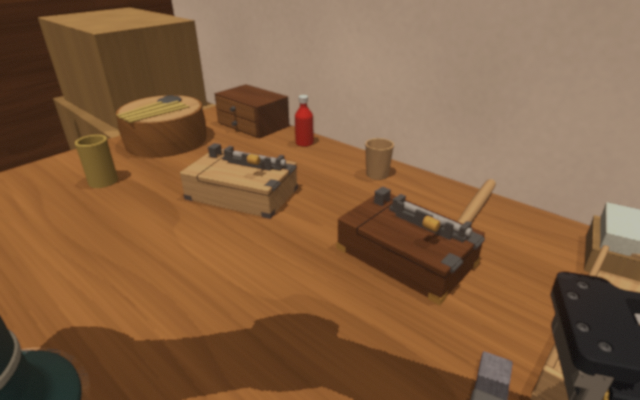

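The scene picture shows the dark case around (235,215), knob at (213,179) and keeper at (255,226). The pale case is well clear at (420,262). The side view agrees, with the knob at (429,224). The case yaw is near 0, so I'll move above it for a close look.

```bash
python3 - <<'E'
from cell import robot, grip, kin, viewer
import numpy as np, cv2
robot.movep([575,-250,300],[np.pi,0,0])
im=viewer.read_camera("wrist"); c="wrist"
I=viewer.camera_info(c); R=np.array(I["R"]);t=np.array(I["t"]);K=np.array(I["camera_matrix"])
for n in ["dark_case","dark_knob","home_notch"]:
    for d in viewer.pinpoint(n,c)[:2]:
        a=np.array(d["at"]); p=K@a
        print(c,n,round(d["confidence"],2),(R.T@(a-t)).round(1),(p[:2]/p[2]).round(0))
np.savez("w.npz",K=K,R=R,t=t)
cv2.imwrite("pics/c.png",cv2.cvtColor(im,cv2.COLOR_RGB2BGR))
s=robot.observe();print(s["t"],s["tcp_pos"],s["tcp_rot"],s["contact_force"],R.round(2),(-R.T@t).round(1))
E
```

```text
wrist dark_case 0.61 [ 614.6 -213.2   -1.2] [292. 142.]
wrist dark_knob 0.79 [ 587.9 -268.1  112.7] [331. 172.]
wrist home_notch 0.61 [ 628.5 -205.7  103.9] [277. 136.]
2.3583 [ 574.52410078 -251.05792395  299.78407616] [ 3.14149112e+00 -2.63781416e-03 -6.02052950e-04] [-0.45531119  0.15193825 -0.00709928] [[-0.   -1.   -0.  ]
 [-0.97  0.    0.25]
 [-0.25  0.   -0.97]] [ 645.4 -252.1  470.2]
```

View pics/c.png

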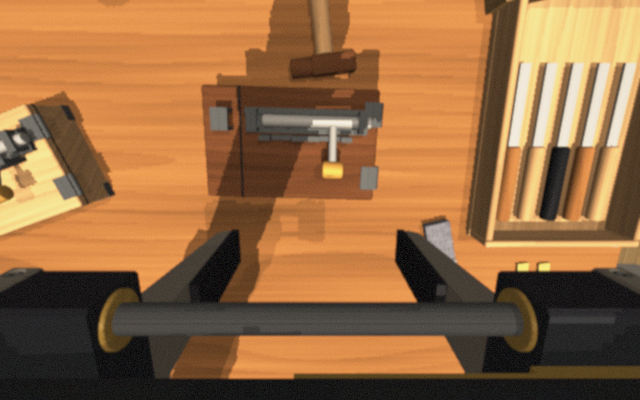

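The wrist view shows the dark case with top corners at about (203,86), (380,85), (373,198) and (207,197). The knob is at (333,171) and the rod runs along row 122. I'll unproject the corners for the yaw.

```bash
python3 - <<'E'
import numpy as np
w=np.load("w.npz");K,R,t=w["K"],w["R"],w["t"];C=-R.T@t
def un(u,v,z):
    d=R.T@np.linalg.inv(K)@[u,v,1]; return (C+d*(z-C[2])/d[2]).round(1)
for u,v in [(203,86),(380,85),(373,198),(207,197)]: print(un(u,v,70))
print("knob",un(333,171,112),"rod",un(265,120,91),un(355,123,91),"knob ends",un(323,171,112),un(343,171,112))
E
```

```text
[ 686.4 -112.7   70. ]
[ 687.2 -328.4   70. ]
[ 545.3 -326.1   70. ]
[ 547.1 -104.7   70. ]
knob [ 588.4 -270.2  112. ] rod [ 646.2 -189.9   91. ] [ 642.6 -296.8   91. ] knob ends [ 588.4 -258.5  112. ] [ 588.4 -281.9  112. ]
```

```bash
cat > h.py <<'E'
from cell import robot, grip, kin, viewer
import numpy as np, cv2
from scipy.spatial.transform import Rotation as Ro
yaw=np.deg2rad(-1.3); RZ=Ro.from_euler("z",yaw); RV=(RZ*Ro.from_euler("x",np.pi)).as_rotvec()
CASE=np.array([614,-216.5,0])
def W(x,y,z): return CASE+RZ.apply([x,y,z])          # case -> world
def arc(deg,y): # TCP for handle angle above level (towards -x)
    a=np.deg2rad(deg); return W(30-60*np.cos(a),y,84+60*np.sin(a)-19)
def st(m=""):
    s=robot.observe(); p=RZ.inv().apply(np.array(s["tcp_pos"])-CASE)
    print(m,round(s["t"],2),"case tcp",p.round(1),"F",np.round(s["contact_force"],1),"w",round(s["grip_width"]*92,1),"gf",round(s["grip_force"],1)); return p,np.array(s["contact_force"])
def pic(c,f): cv2.imwrite(f,cv2.cvtColor(viewer.read_camera(c),cv2.COLOR_RGB2BGR))
E
python3 - <<'E'
from h import *
Y=-53
robot.movep(arc(25,Y)+[0,0,60],RV); grip(0.6); st("above")
robot.servo_line(arc(25,Y),feed=80,rotation=RV); st("down")
grip(0.0,25); st("grip")
pic("side","pics/d.png")
E
```

```text
above 3.71 case tcp [-24.4 -53.  150.4] F [ 0.5 -0.7 -0.7] w 55.3 gf 0.0
down 4.61 case tcp [-24.  -53.1  90.7] F [-0.1 -0.4  0.6] w 55.5 gf 0.0
grip 5.18 case tcp [-24.3 -53.   90.6] F [-0.7  0.5  0.5] w 23.8 gf 25.0
```

View pics/d.png

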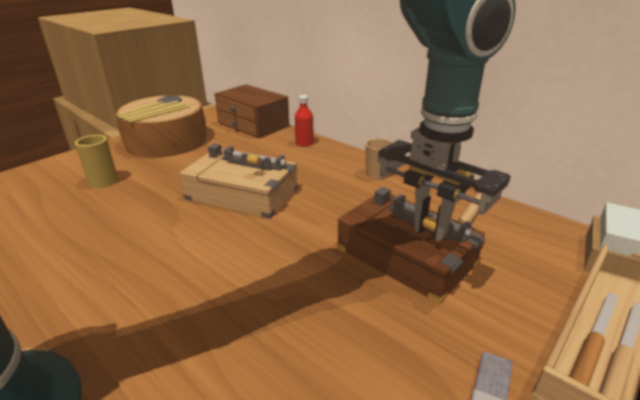

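The picture shows the brass knob between the fingers at about (431,224). The opening reads 23.8 mm, which matches the 24 mm drum, so the grasp is good. Next I'll lift along the arc.

```bash
python3 - <<'E'
from h import *
for d in (35,45,55,65,75):
    robot.servo_line(arc(d,-53),feed=60); p,F=st(d)
    if np.linalg.norm(F)>35: print("stop");break
pic("wrist","pics/e.png")
E
```

```text
35 5.56 case tcp [-19.5 -52.9  99.3] F [-1.4  0.2 -1.5] w 23.9 gf 25.0
45 5.88 case tcp [-12.4 -53.  107.9] F [-3.9  1.  -0.3] w 23.9 gf 25.0
55 6.21 case tcp [ -3.7 -53.  114.9] F [-4.2  1.3  1.2] w 23.8 gf 25.0
65 6.53 case tcp [  5.2 -53.1 119.9] F [-3.5  0.7  2.4] w 23.9 gf 25.0
75 6.86 case tcp [ 14.9 -53.2 123.4] F [-3.   0.5  3.7] w 24.0 gf 25.0
```

View pics/e.png

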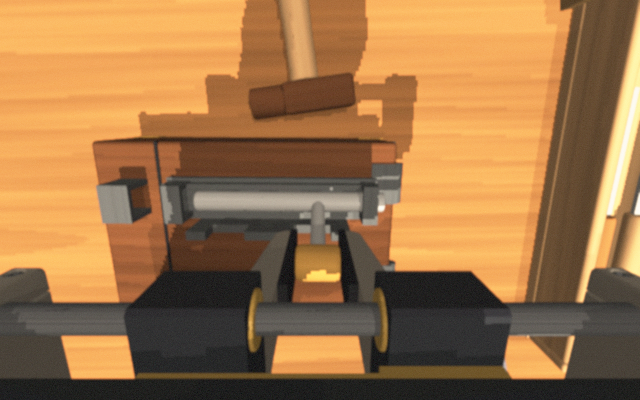

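The knob is held between the pads at (318,262), with the stem running to the rod at (318,208). Forces are small, so I'll slide it home and watch the force.

```bash
python3 - <<'E'
from h import *
y=-53
for y in [-40,-20,0,8]+list(range(10,26,2)):
    robot.servo_line(arc(75,y),feed=60 if y<9 else 25); p,F=st(y)
    if abs(F[1])>(30 if y<5 else 20) or np.linalg.norm(F)>45: print("contact");break
E
```

```text
-40 7.28 case tcp [ 14.9 -38.3 123.3] F [-3.3  1.6  3.4] w 23.7 gf 25.0
-20 7.76 case tcp [ 14.9 -18.4 123.3] F [-2.6  0.7  5.3] w 23.6 gf 25.0
0 8.24 case tcp [ 14.9   2.6 123.2] F [-1.6  1.6  5.4] w 23.7 gf 25.0
8 8.53 case tcp [ 15.   10.8 123.3] F [-2.4  0.7  5.8] w 23.8 gf 25.0
10 8.78 case tcp [ 14.9  12.1 123.2] F [-1.   0.8  5.8] w 23.8 gf 25.0
12 9.03 case tcp [ 14.9  13.7 123.2] F [-1.5 -0.1  5.6] w 23.4 gf 25.0
14 9.28 case tcp [ 14.9  14.8 123.2] F [-0.9 -0.3  6.2] w 23.6 gf 25.0
16 9.53 case tcp [ 14.8  14.9 123.2] F [-0.4 -4.4  4. ] w 23.6 gf 25.0
18 9.78 case tcp [ 14.7  15.1 123.2] F [ 1.  -7.6  3.9] w 23.9 gf 25.0
20 10.03 case tcp [ 14.7  15.2 123.2] F [  0.2 -11.3   2.3] w 23.9 gf 25.0
22 10.28 case tcp [ 14.6  15.2 123.1] F [  1.8 -14.4   1.6] w 24.1 gf 25.0
24 10.53 case tcp [ 14.5  15.3 123.1] F [  1.1 -17.7   0.5] w 23.8 gf 25.0
```

The bolt hit its firm stop at y ≈ 15 with −18 N, so it is home. I'll ease off, let the handle down and look.

```bash
python3 - <<'E'
from h import *
robot.servo_line(arc(75,15.0),feed=40); st("ease")
for d in (65,55,45,35,27,25):
    robot.servo_line(arc(d,14.5),feed=60); p,F=st(d)
    if np.linalg.norm(F)>35: print("stop");break
else:
    grip(0.55); st("open"); robot.hold(0.3)
    robot.servo_line(arc(25,14.5)+[0,0,80],feed=120)
    robot.movep([575,-250,300],RV); st("up")
    pic("wrist","pics/f.png")
    for c in ["wrist"]:
        I=viewer.camera_info(c); R=np.array(I["R"]);t=np.array(I["t"])
        for d in viewer.pinpoint("dark_knob",c)[:2]: print(d["confidence"],RZ.inv().apply(R.T@(np.array(d["at"])-t)-CASE).round(1))
E
```

```text
ease 10.9 case tcp [ 14.7  14.9 123.1] F [ 0.5 -4.4  4.4] w 23.9 gf 25.0
65 11.22 case tcp [  4.6  15.  119. ] F [ 1.2 -2.5  0.5] w 23.8 gf 25.0
55 11.55 case tcp [ -4.9  15.  113.3] F [ 3.6 -2.4 -2.9] w 24.3 gf 25.0
45 11.88 case tcp [-12.9  15.  106.6] F [ 5.  -1.8 -2.6] w 23.7 gf 25.0
35 12.2 case tcp [-19.9  15.1  98.4] F [ 4.4 -2.5 -1.8] w 23.6 gf 25.0
27 12.49 case tcp [-24.1  15.   91.5] F [ 5.2 -0.3 -1. ] w 23.8 gf 25.0
25 12.74 case tcp [-24.1  14.9  91.3] F [2.3 0.5 6.4] w 23.5 gf 25.0
open 13.31 case tcp [-24.7  14.5  90.1] F [-1.2  0.   0.3] w 50.8 gf 0.0
up 15.04 case tcp [-38.6 -34.2 299.3] F [-0.5  0.6 -1. ] w 50.6 gf 0.0
0.95 [-25.   12.8 109.5]
```

View pics/f.png

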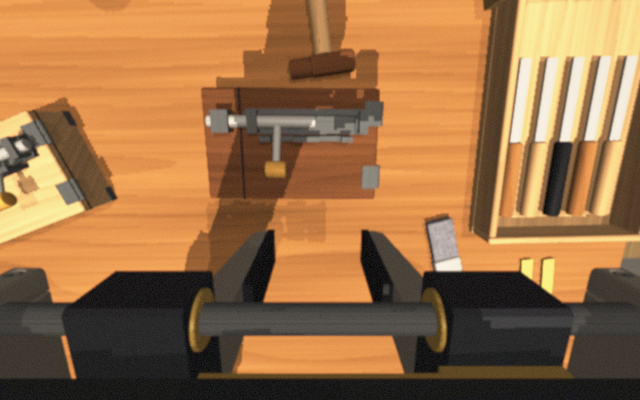

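The rod now passes through the keeper at (218,121) and its tip shows beyond it. The knob rests low at (275,170) in the home notch, and the gripper is clear.

```bash
python3 -c "
from cell import robot
print(robot.job_done())"
```

```text
the job is handed in; nothing more can be done
None
```

The dark case is bolted: the bolt is fully home in the keeper, the handle rests in the home notch, the pale case was not touched, and the job was handed in at about 15 s.

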